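# Lift the blue cover off the lamp housing

### The job

The lamp under the blue cover is due for a change. Lift the blue cover plate straight up off the two pins of its lamp housing and set it down, without dropping it, flat and grip upward in the steel tray. Leave the grey cover on its housing undisturbed.

Things in the scene. Friction and masses are not known exactly. Their poses are not given: they have to be found in the camera images.
- blue_cover_grip (a point): Middle of the grip bar (70 mm along x, 14 along y, 26 high) standing centrally on the loose blue cover plate (150 x 110 x 6 mm, 0.2 kg, long along x, z up); 13 mm above the plate's top, 19 above its underside. The plate rests, unfastened, on a fixed white housing 70 mm high; two 10 mm pins 120 mm apart along x pass its 16 mm holes and stand 6 mm out of its top.
- tray_in (a point): Centre of the inner floor of a fixed shallow open steel tray, outside 230 (x) x 190 (y) mm, 18 mm high, walls 4 mm thick; the floor is some 4 mm above the table. z points up.
- grey_cover_grip (a point): Centre of the grip bar of the grey cover, alike in all but colour, on a like housing. To be left alone.
Things that resemble listed ones, but are neither listed nor needed, are in the scene too. There is more than one size of the part that bears blue_cover_grip; the job needs the largest.

How it is judged (in metres and radians):
On the way, in this order (a step that is already met when the one before it is completed fails the run):
1. the blue cover is held clear of its pins, at least 20 mm above its seat (height (world z) of blue_cover_grip above 0.109 m and contact force between the fingers and blue_cover above 0.5 N), for 0.1 s.
2. still held, the blue cover comes down to within 15 mm of the tray's floor (horizontal distance between blue_cover_grip and tray_in below 0.055 m and z of blue_cover_grip in the frame of tray_in below 0.034 m and contact force between the fingers and blue_cover above 0.5 N), for 0.05 s.
At the end, for the whole second after the job is handed in: The blue cover lies at rest and released in the tray, grip upward, flat on its floor (within 6 mm in height and 0.1 rad of tilt), its centre within 55 mm of the tray's centre (horizontal distance between blue_cover_grip and tray_in below 0.055 m and z of blue_cover_grip in the frame of tray_in between 0.013 and 0.025 m and angle between blue_cover_grip's own z axis and vertical below 0.1 rad and linear speed of blue_cover below 0.02 m/s); the robot touches nothing.
It fails at once if the grey cover is moved by more than 10 mm (distance of grey_cover_grip from where it was at the start of the episode above 0.01 m).
It also fails if it takes over 48 s, if anything falls off the work surface, if the arm or the gripper's body presses on something with over 40 N, if the wrist force passes 120 N, or if a joint passes its speed limit or range.

### The arm

A 6-joint arm with a two-finger parallel gripper is mounted at the origin on the work surface. World frame = base frame: x ahead of the robot, y to its left, z up, the work surface at z = 0. Lengths are in mm, angles in rad, forces in N, time in s.
With the tool pointing down it reaches from about 275 to 1000 mm from the base axis. Payload 8.4 kg.
Tool frame: the origin (TCP) lies midway between the tips of the shut fingers; the grasp point (between the pads) lies 19 mm behind it; z points along the fingers, y is the line along which they close (so a half turn about z gives the same grasp; the last joint's range is limited). The gripper opens to 85 mm and grips with 20 to 120 N. Pads are 22 mm wide; open, the fingers measure 114 mm over their backs; the gripper's body (76 mm by 85 mm) begins 54 mm behind the grasp point. The pads swing forward as they close: fully open they stand 13 mm farther back than shut.
Start: joints at [1.11, 0.353, 1.633, -0, 1.155, -0.002], TCP at [276.794, 560.368, 207.881] pointing down, gripper open.
Joint ranges: [-2.63, 2.63], [-0.92, 2.1], [0.06, 2.66], [-1.3, 4.44], [0, 2.69], [-3.02, 3.02]. Speed limits (rad/s): [2.22, 2.22, 2.79, 3.14, 3.14, 3.14].

### API

Orientations are given as [roll, pitch, yaw] about the fixed x, y, z axes, in that order (R = Rz(yaw) Ry(pitch) Rx(roll)).
In Python, from rig import monitor, imaging, r gives the robot as it stands.
- The arm moves only by the tool drive_tool, never from a script. Its argument "plan" is a list of rows, each an object of numbers: "x", "y", "z": the shift along the tool's x, y, z in units of 50 mm (1.0 is 50 mm); "ax", "ay", "az": the turn, a rotation vector about the tool's x, y, z in units of 6 degrees (1.0 is 6 degrees); "hand": the finger opening in mm, from 0 to 85.4. In form: [{"x": .., "y": .., "z": .., "ax": .., "ay": .., "az": .., "hand": ..}, ...]. A call has 1 to 8 rows; each row is the pose to reach, as a shift and turn from the pose commanded when the call began, along the tool's axes at that moment; what a row does not reach only later rows make up. A row lasts 1/10 s, in which the tool goes at most 50 mm and 8.59 degrees, less where a joint would pass 70% of its speed; a pose out of reach is approached as far as the arm can. A call with a gripper value outside its range is refused whole. The fingers move at their own pace and stop on an object; "grip_force" is the grip in N (left out, the last holds). Time passes only in rows, so rows that repeat a pose let the fingers close. It gives the time, the measured TCP pose, the force, the opening and the grip force at its end, in the units of the state.
- monitor.sense(): the state, without advancing time (a new reading comes with each control period).
- imaging.grab_frame(name): name is "scene" or "top"; returns the picture (400x640x3 uint8, red, green, blue); there is no depth.
- imaging.camera_info(name): a dict with "mtx" (3x3 intrinsics, pixels), "dist" ([k1, k2, p1, p2, k3] as OpenCV has them; the pictures are not rectified), "R" (3x3) and "t" (3): a world point X has camera coordinates R X + t. Camera axes: x right, y down, z forward; pixel columns grow to the right and rows downward; lengths in mm; the calibration is good to about 2 mm. A picture is of the moment at which its call begins. camera_info takes no time and is no camera call.
- r.sign_off(): hands the job in; it is judged then, once.
The state is a dict: "clock": time; "qpos": joint angles; "qvel": joint speeds; "joint_efforts": joint torques, N m; "eef_pos": TCP position; "tcp_rot": TCP orientation; "contact_force": force on the tool from outside, world axes, zero at the start; "wrist_torque": the same for the moment, N m; "opening": opening from 0.0 (shut) to 1.0 (fully open); "grasp_force": force on a finger pad.
Only numpy, scipy, OpenCV 4.12 (cv2) and the standard library are available. Lean on these libraries where they do the work, as an engineer would, in place of code of your own. Each camera call takes 0.05 s, during which the arm holds its last target. There are 200 camera calls.

## Working session

There is one attempt and no reset: what is moved stays moved. The work goes in short steps, Python scripts to look and compute and a tool call to move; the robot and the scene stay as the last step left them, time stands still between calls to the robot, and variables do not carry over. Pictures are saved under pics/ and viewed, at most 10 in all, crops included, and the job is handed in when it is done.

Besides the shell and the picture viewer there is one more tool, called after "Emit:" as name(argument=value, ...), one argument or row to a line, values as JSON. drive_tool: Moves the arm, as the interface text tells. Its arguments: {"type":"object","properties":{"plan":{"type":"array","items":{"type":"object","properties":{"x":{"type":"number"},"y":{"type":"number"},"z":{"type":"number"},"ax":{"type":"number"},"ay":{"type":"number"},"az":{"type":"number"},"hand":{"type":"number"}}}},"grip_force":{"type":"number"}},"required":["plan"]}

```bash
mkdir -p pics; cat > h.py <<'E'
import numpy as np, cv2
from rig import monitor, imaging, r
def info(n):
    c=imaging.camera_info(n); return [np.array(c[k],float) for k in("mtx","dist","R","t")]
def ray(n,uv):
    K,d,R,t=info(n); p=cv2.undistortPoints(np.array([[uv]],float),K,d)[0,0]
    return -R.T@t.ravel(), R.T@np.array([p[0],p[1],1])
def onplane(n,uv,z):
    o,v=ray(n,uv); return o+v*(z-o[2])/v[2]
def proj(n,X):
    K,d,R,t=info(n); return cv2.projectPoints(np.array([X],float),cv2.Rodrigues(R)[0],t,K,d)[0].ravel()
def save(n,f):
    im=imaging.grab_frame(n); cv2.imwrite(f,im[:,:,::-1]); return im
E
python3 - <<'E'
from h import *
for n in("scene","top"):
    im=save(n,f"pics/{n}0.png"); K,d,R,t=info(n); print(n,-R.T@t.ravel(),R[2])
    hsv=cv2.cvtColor(im,cv2.COLOR_RGB2HSV)
    m=cv2.inRange(hsv,(95,90,40),(130,255,255))
    nn,l,s,c=cv2.connectedComponentsWithStats(m)
    for i in range(1,nn):
        if s[i,4]>40: print(s[i],c[i].round(1), onplane(n,c[i],76).round(0))
print(monitor.sense())
E
```

```text
scene [1036.90199157 -718.78467698  800.70413393] [-0.46302909  0.58767713 -0.66350558]
[380   0  13   5  61] [386.2   1.9] [-140. 1495.   76.]
[412  32  12  26 234] [417.3  44.2] [ 289. 1028.   76.]
[401  66  36  18 417] [418.1  75. ] [436. 742.  76.]
[   0   91   71  106 4556] [ 26.4 145.5] [-344. -433.   76.]
[ 433  101   64   34 1624] [465.2 117.5] [712. 538.  76.]
[ 225  207   75   57 2171] [262.3 234.1] [ 521. -270.   76.]
[ 162  268   58   47 1781] [189.4 290.4] [ 506. -484.   76.]
[ 213  299   68   63 2236] [246.7 329.2] [ 670. -475.   76.]
top [ 344.60112782  -58.47374332 1265.05065521] [ 0.15194891 -0.00737992 -0.9883608 ]
[  72  113   58   77 3253] [ 99.9 151.4] [658. 622.  76.]
[ 427  159   40   32 1178] [446.6 174.1] [ 612. -421.   76.]
[ 371  176   48   59 2104] [394.9 205. ] [ 516. -266.   76.]
[ 427  209   49   46 1265] [451.1 231.2] [ 443. -431.   76.]
[ 12 220  29  44 560] [ 31.8 242.6] [375. 810.  76.]
{'clock': 0.1, 'qpos': array([ 1.10963041e+00,  3.53581605e-01,  1.63408098e+00,  2.08013284e-06,
        1.15524965e+00, -2.38241487e-03]), 'qvel': array([ 0.00145064, -0.00081446, -0.00474053,  0.0008073 , -0.00176326,
       -0.00019643]), 'joint_efforts': array([ 1.08193159e-03, -6.06359696e+01, -3.42822433e+01, -5.72697490e-05,
        4.02046717e-03,  7.12303176e-06]), 'eef_pos': array([276.55837231, 559.93794653, 207.22602428]), 'tcp_rot': array([-3.14027308e+00, -5.04577093e-06,  2.68280831e+00]), 'contact_force': array([ 0.55988217, -0.59978543, -0.95202498]), 'wrist_torque': array([-0.02875606, -0.00528839,  0.01040117]), 'grasp_force': 0.0, 'opening': 1.0018408020243266}
```

View pics/top0.png

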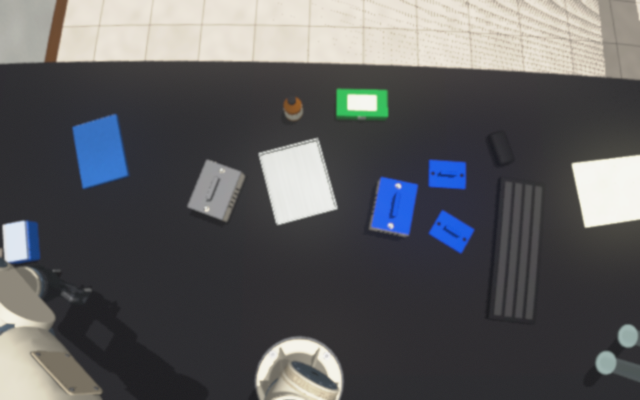

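View pics/scene0.png

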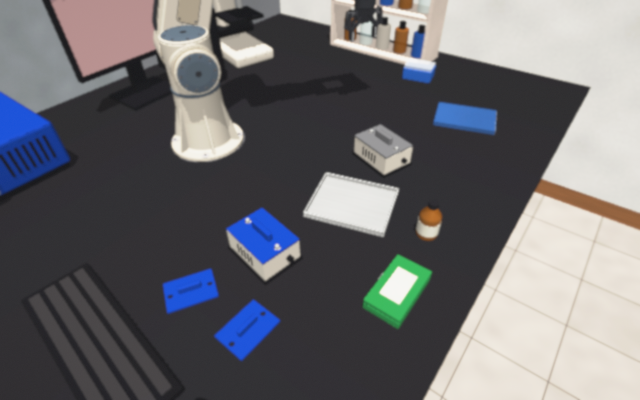

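Top view: the candidates for the blue cover are (394,206), which sits on a white housing with two pins showing, and two smaller loose plates on the table at (447,174) and (451,231). The one at (394,206) fits, being on a housing and the largest. The grey cover is at (216,190) and the tray at (298,181). I'll measure these and confirm with a crop.

```bash
python3 - <<'E'
from h import *
im={n:cv2.imread(f"pics/{n}0.png") for n in("top","scene")}
def comp(n,lo,hi,uv):
    h=cv2.cvtColor(im[n],cv2.COLOR_BGR2HSV); m=cv2.inRange(h,lo,hi)
    nn,l,s,c=cv2.connectedComponentsWithStats(m); i=l[uv[1],uv[0]]; 
    return (l==i).astype(np.uint8)*255 if i else None
def rect(n,m,z,lab):
    c=max(cv2.findContours(m,0,2)[0],key=cv2.contourArea)
    P=np.array([onplane(n,p[0],z)[:2] for p in c],np.float32)
    r_=cv2.minAreaRect(P); b=cv2.boxPoints(r_); e1=b[1]-b[0]; e2=b[2]-b[1]
    L=e1 if np.hypot(*e1)>np.hypot(*e2) else e2
    print(n,lab,np.round(r_[0],1),np.round(r_[1],1),"long-axis yaw",round(np.degrees(np.arctan2(L[1],L[0]))%180,1))
B=((105,120,60),(130,255,255))
for uv,z,lab in(((380,210),76,"blue A"),((436,166),6,"blue B"),((445,240),6,"blue C")):
    m=comp("top",*B,uv)
    if m is not None: rect("top",m,z,lab)
for uv,z,lab in(((240,238),76,"blue A"),((180,300),6,"B"),((235,338),6,"C")):
    m=comp("scene",*B,uv)
    if m is not None: rect("scene",m,z,lab)
for n,uv in(("top",(298,181)),("scene",(350,205))):
    m=comp(n,(0,0,110),(180,60,255),uv); rect(n,m,18,"tray")
# pins: bright unsaturated spots within the plate
for n,box in(("top",(370,175,420,238)),("scene",(225,205,302,262))):
    x0,y0,x1,y1=box; h=cv2.cvtColor(im[n],cv2.COLOR_BGR2HSV)[y0:y1,x0:x1]
    m=cv2.inRange(h,(0,0,110),(180,110,255)); nn,l,s,c=cv2.connectedComponentsWithStats(m)
    for i in range(1,nn):
        if 3<s[i,4]<400: print(n,"spot",c[i]+[x0,y0],s[i,4],onplane(n,c[i]+[x0,y0],82).round(0))
a=cv2.resize(im["top"][150:270,350:490],None,fx=4,fy=4,interpolation=2)
b=cv2.resize(im["scene"][195:295,220:310],None,fx=2.6,fy=4.8,interpolation=2)
b=cv2.resize(im["scene"][195:295,220:285+25],(234,260),interpolation=2)
c=np.zeros((480,800,3),np.uint8); c[:,:560]=a; c[:260,563:797]=b
cv2.imwrite("pics/crop0.png",c)
E
```

```text
top blue A [ 516.6 -266.5] [115.8 154.2] long-axis yaw 169.4
top blue B [ 628.  -443.8] [122.   93.7] long-axis yaw 88.1
top blue C [ 449.  -453.1] [124.   94.3] long-axis yaw 59.2
scene blue A [ 517.3 -267.7] [114.6 155.7] long-axis yaw 169.6
scene B [ 453.9 -458.6] [120.7  94.6] long-axis yaw 59.5
scene C [ 632.6 -448.5] [121.2  91.6] long-axis yaw 87.7
top tray [593.5  23.1] [235.7 195.2] long-axis yaw 16.5
scene tray [598.8  13. ] [235.5 211.7] long-axis yaw 16.5
top spot [377.93333333 185.26666667] 15 [ 572. -216.   82.]
top spot [397.82758621 185.37931034] 29 [ 573. -274.   82.]
top spot [385.11267606 229.28169014] 71 [ 444. -237.   82.]
top spot [390.55172414 225.4137931 ] 29 [ 456. -253.   82.]
scene spot [247.46666667 220.36666667] 30 [ 463. -262.   82.]
scene spot [240.39226519 248.78453039] 362 [ 516. -339.   82.]
scene spot [287.52710843 253.11746988] 332 [ 613. -283.   82.]
scene spot [276.77142857 246.74285714] 35 [ 580. -283.   82.]
```

View pics/crop0.png

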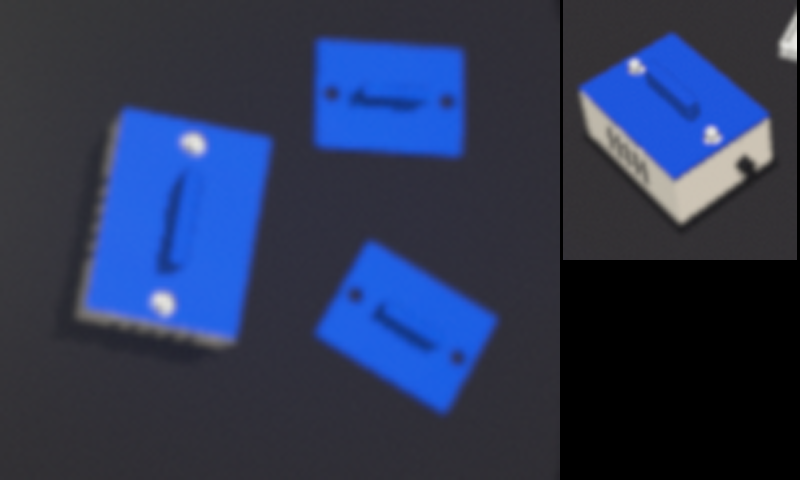

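The crop confirms it. The plate at (394,206) is on its housing with bright pins at (398,185) and (390,226), and measures 154x115 mm from the mask. The other two are about 120x92 mm, with empty holes, lying on the table. Both views agree on a centre of (517,-267) and a yaw of 169.5°. The tray is at (594,22) with a yaw of 16.5°.

```bash
cat > go.py <<'E'
import sys; from h import *
from scipy.spatial.transform import Rotation as Ro
s=monitor.sense(); R0=Ro.from_euler('xyz',s["tcp_rot"])
x,y,z,yaw=map(float,sys.argv[1:5]); T=Ro.from_euler('xyz',[np.pi,0,np.radians(yaw)])
print("shift",(R0.inv().apply(np.array([x,y,z])-s["eef_pos"])/50).round(3),"turn",(np.degrees((R0.inv()*T).as_rotvec())/6).round(2))
print(s["clock"],s["eef_pos"].round(1),s["tcp_rot"].round(3),s["contact_force"].round(1),round(s["opening"],3),round(s["grasp_force"],1),"q6",s["qpos"][5].round(2))
E
python3 go.py 517 -267 200 169.5
```

```text
shift [-11.636 -12.699   0.161] turn [-0.01 -0.   -2.63]
0.1 [276.6 559.9 207.2] [-3.14  -0.     2.683] [ 0.6 -0.6 -1. ] 1.002 0.0 q6 -0.0
```

Emit:
drive_tool(
  plan=[
    {"x": -0.4, "y": -0.45, "az": -0.1, "hand": 70},
    {"x": -0.9, "y": -1.0, "az": -0.2, "hand": 70},
    {"x": -1.45, "y": -1.6, "az": -0.35, "hand": 70},
    {"x": -2.0, "y": -2.2, "az": -0.5, "hand": 70},
    {"x": -2.55, "y": -2.8, "az": -0.6, "hand": 70},
    {"x": -3.1, "y": -3.4, "az": -0.75, "hand": 70},
    {"x": -3.65, "y": -4.0, "az": -0.9, "hand": 70},
    {"x": -4.2, "y": -4.6, "az": -1.0, "hand": 70},
  ],
)

```text
invalid input
```

```bash
python3 go.py 517 -267 200 169.5
```

```text
shift [-11.636 -12.699   0.161] turn [-0.01 -0.   -2.63]
0.1 [276.6 559.9 207.2] [-3.14  -0.     2.683] [ 0.6 -0.6 -1. ] 1.002 0.0 q6 -0.0
```

Emit:
drive_tool(
  plan=[
    {"x": -0.4, "y": -0.45, "z": 0, "ax": 0, "ay": 0, "az": -0.1, "hand": 70},
    {"x": -0.9, "y": -1.0, "z": 0, "ax": 0, "ay": 0, "az": -0.2, "hand": 70},
    {"x": -1.45, "y": -1.6, "z": 0, "ax": 0, "ay": 0, "az": -0.35, "hand": 70},
    {"x": -2.0, "y": -2.2, "z": 0, "ax": 0, "ay": 0, "az": -0.5, "hand": 70},
    {"x": -2.55, "y": -2.8, "z": 0, "ax": 0, "ay": 0, "az": -0.6, "hand": 70},
    {"x": -3.1, "y": -3.4, "z": 0, "ax": 0, "ay": 0, "az": -0.75, "hand": 70},
    {"x": -3.65, "y": -4.0, "z": 0, "ax": 0, "ay": 0, "az": -0.9, "hand": 70},
    {"x": -4.2, "y": -4.6, "z": 0, "ax": 0, "ay": 0, "az": -1.0, "hand": 70},
  ],
)

```text
clock: 0.9
eef_pos: [363.2, 259.5, 207.7]
tcp_rot: [-3.141, -0.0, 2.788]
contact_force: [0.7, 0.1, 0.6]
opening: 0.821
grasp_force: 0.0
```

```bash
python3 go.py 517 -267 200 169.5
```

```text
shift [-6.528 -8.817  0.156] turn [-0.   -0.   -1.62]
0.9 [363.2 259.5 207.7] [-3.141 -0.     2.788] [0.7 0.1 0.6] 0.821 0.0 q6 -0.6
```

Emit:
drive_tool(
  plan=[
    {"x": -0.5, "y": -0.65, "z": 0, "ax": 0, "ay": 0, "az": -0.1, "hand": 60},
    {"x": -1.0, "y": -1.35, "z": 0, "ax": 0, "ay": 0, "az": -0.25, "hand": 60},
    {"x": -1.5, "y": -2.05, "z": 0, "ax": 0, "ay": 0, "az": -0.4, "hand": 60},
    {"x": -2.0, "y": -2.75, "z": 0, "ax": 0, "ay": 0, "az": -0.5, "hand": 60},
    {"x": -2.5, "y": -3.4, "z": 0, "ax": 0, "ay": 0, "az": -0.6, "hand": 60},
    {"x": -3.0, "y": -4.05, "z": 0, "ax": 0, "ay": 0, "az": -0.75, "hand": 60},
    {"x": -3.5, "y": -4.75, "z": 0, "ax": 0, "ay": 0, "az": -0.9, "hand": 60},
    {"x": -4.0, "y": -5.4, "z": 0, "ax": 0, "ay": 0, "az": -1.0, "hand": 60},
  ],
)

```text
clock: 1.7
eef_pos: [457.1, -63.3, 207.8]
tcp_rot: [-3.142, -0.0, 2.893]
contact_force: [0.3, -0.1, 0.5]
opening: 0.702
grasp_force: 0.0
```

```bash
python3 go.py 517 -267 200 169.5
```

```text
shift [-2.165 -3.653  0.156] turn [-0.   -0.   -0.63]
1.7 [457.1 -63.3 207.8] [-3.142 -0.     2.893] [ 0.3 -0.1  0.5] 0.702 0.0 q6 -1.46
```

Emit:
drive_tool(
  plan=[
    {"x": -0.4, "y": -0.7, "z": 0, "ax": 0, "ay": 0, "az": -0.1, "hand": 60},
    {"x": -0.8, "y": -1.4, "z": 0, "ax": 0, "ay": 0, "az": -0.2, "hand": 60},
    {"x": -1.2, "y": -2.1, "z": 0, "ax": 0, "ay": 0, "az": -0.35, "hand": 60},
    {"x": -1.6, "y": -2.7, "z": 0, "ax": 0, "ay": 0, "az": -0.45, "hand": 60},
    {"x": -1.8, "y": -3.1, "z": 0, "ax": 0, "ay": 0, "az": -0.5, "hand": 60},
    {"x": -2.0, "y": -3.4, "z": 0, "ax": 0, "ay": 0, "az": -0.55, "hand": 60},
    {"x": -2.0, "y": -3.4, "z": 0, "ax": 0, "ay": 0, "az": -0.55, "hand": 60},
    {"x": -2.0, "y": -3.4, "z": 0, "ax": 0, "ay": 0, "az": -0.55, "hand": 60},
  ],
)

```text
clock: 2.5
eef_pos: [511.8, -250.4, 207.5]
tcp_rot: [3.141, -0.001, 2.949]
contact_force: [0.6, 0.1, -0.2]
opening: 0.703
grasp_force: 0.0
```

```bash
python3 go.py 517 -267 130 169.5
```

```text
shift [-0.167 -0.308  1.55 ] turn [ 0.01 -0.01 -0.09]
2.5 [ 511.8 -250.4  207.5] [ 3.141e+00 -1.000e-03  2.949e+00] [ 0.6  0.1 -0.2] 0.703 0.0 q6 -1.84
```

Emit:
drive_tool(
  plan=[
    {"x": -0.17, "y": -0.31, "z": 0.2, "ax": 0, "ay": 0, "az": -0.09, "hand": 60},
    {"x": -0.17, "y": -0.31, "z": 0.6, "ax": 0, "ay": 0, "az": -0.09, "hand": 60},
    {"x": -0.17, "y": -0.31, "z": 1.0, "ax": 0, "ay": 0, "az": -0.09, "hand": 60},
    {"x": -0.17, "y": -0.31, "z": 1.4, "ax": 0, "ay": 0, "az": -0.09, "hand": 60},
    {"x": -0.17, "y": -0.31, "z": 1.55, "ax": 0, "ay": 0, "az": -0.09, "hand": 60},
    {"x": -0.17, "y": -0.31, "z": 1.55, "ax": 0, "ay": 0, "az": -0.09, "hand": 60},
    {"x": -0.17, "y": -0.31, "z": 1.55, "ax": 0, "ay": 0, "az": -0.09, "hand": 60},
  ],
)

```text
clock: 3.2
eef_pos: [518.0, -267.4, 131.2]
tcp_rot: [-3.141, 0.001, 2.96]
contact_force: [0.2, -0.5, -0.5]
opening: 0.705
grasp_force: 0.0
```

```bash
python3 go.py 517 -267 79 169.5; python3 - <<'E'
from h import *
a=save("scene","pics/s1.png"); b=save("top","pics/t1.png")
c=np.zeros((400,800,3),np.uint8)
c[:,:400]=cv2.resize(a[150:290,190:330],(400,400),interpolation=2); c[:,400:]=cv2.resize(b[150:270,330:450],(400,400),interpolation=2)
cv2.imwrite("pics/c1.png",c[:,:,::-1])
E
```

```text
shift [0.021 0.004 1.044] turn [-0.    0.01  0.01]
3.2 [ 518.  -267.4  131.2] [-3.141e+00  1.000e-03  2.960e+00] [ 0.2 -0.5 -0.5] 0.705 0.0 q6 -1.87
```

View pics/c1.png

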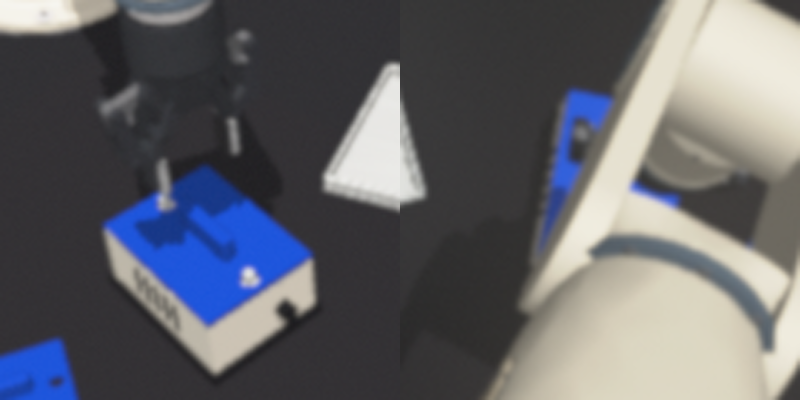

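The scene crop shows the open fingers above the plate on either side of the grip bar, in line with it. Descend and close.

Emit:
drive_tool(
  grip_force=50,
  plan=[
    {"x": 0, "y": 0, "z": 0.3, "ax": 0, "ay": 0, "az": 0, "hand": 60},
    {"x": 0, "y": 0, "z": 0.6, "ax": 0, "ay": 0, "az": 0, "hand": 60},
    {"x": 0, "y": 0, "z": 0.85, "ax": 0, "ay": 0, "az": 0, "hand": 60},
    {"x": 0, "y": 0, "z": 1.0, "ax": 0, "ay": 0, "az": 0, "hand": 60},
    {"x": 0, "y": 0, "z": 1.0, "ax": 0, "ay": 0, "az": 0, "hand": 60},
    {"x": 0, "y": 0, "z": 1.0, "ax": 0, "ay": 0, "az": 0, "hand": 40},
    {"x": 0, "y": 0, "z": 1.0, "ax": 0, "ay": 0, "az": 0, "hand": 25},
    {"x": 0, "y": 0, "z": 1.0, "ax": 0, "ay": 0, "az": 0, "hand": 18},
  ],
)

```text
clock: 4.1
eef_pos: [517.9, -267.9, 80.9]
tcp_rot: [-3.141, 0.001, 2.959]
contact_force: [0.1, 0.5, 1.0]
opening: 0.216
grasp_force: 0.0
```

Emit:
drive_tool(
  plan=[
    {"x": 0, "y": 0, "z": 0, "ax": 0, "ay": 0, "az": 0, "hand": 10},
    {"x": 0, "y": 0, "z": 0, "ax": 0, "ay": 0, "az": 0, "hand": 4},
    {"x": 0, "y": 0, "z": 0, "ax": 0, "ay": 0, "az": 0, "hand": 4},
    {"x": 0, "y": 0, "z": 0, "ax": 0, "ay": 0, "az": 0, "hand": 4},
    {"x": 0, "y": 0, "z": 0, "ax": 0, "ay": 0, "az": 0, "hand": 4},
  ],
)

```text
clock: 4.6
eef_pos: [517.5, -267.7, 80.4]
tcp_rot: [-3.142, -0.0, 2.959]
contact_force: [-0.0, 0.5, 0.6]
opening: 0.048
grasp_force: 0.0
```

```bash
python3 go.py 517 -267 150 169.5
```

```text
shift [ 0.013  0.012 -1.392] turn [-0.   -0.    0.01]
4.6 [ 517.5 -267.7   80.4] [-3.142 -0.     2.959] [-0.   0.5  0.6] 0.048 0.0 q6 -1.87
```

```bash
python3 - <<'E'
from h import *
a=save("scene","pics/s2.png"); print(proj("scene",[517.5,-267.7,80.4]))
c=cv2.resize(a[160:290,200:330],(600,600),interpolation=2)
cv2.imwrite("pics/c2.png",c[:,:,::-1])
E
```

```text
[261.75656909 231.66084625]
```

View pics/c2.png

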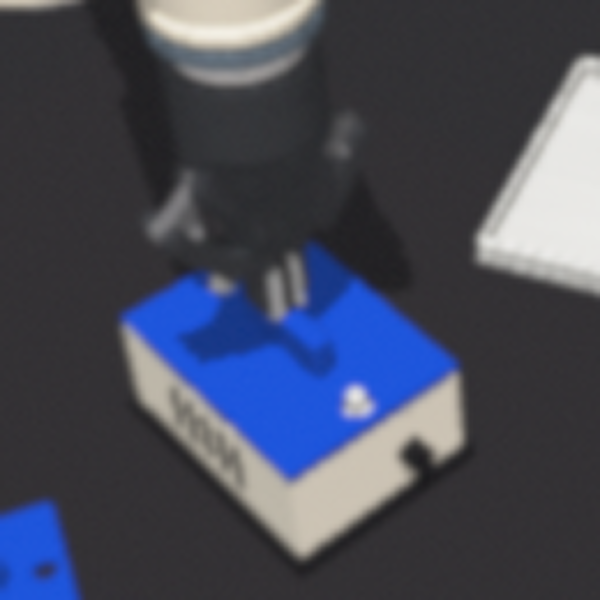

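The gripper closed to 4 mm with nothing between the fingers, and the plate has not moved. I'll check where the bar really is by marking points of the expected bar on enlarged crops.

```bash
python3 - <<'E'
from h import *
out=np.zeros((600,800,3),np.uint8)
a=np.radians(169.5); ux=np.array([np.cos(a),np.sin(a)]); uy=np.array([-ux[1],ux[0]]); C=np.array([517,-267])
def panel(f,n,x0,y0,w,h,S,draw=True):
    im=cv2.imread(f)[y0:y0+h,x0:x0+w].astype(float)
    im=cv2.resize(im,None,fx=S,fy=S,interpolation=cv2.INTER_CUBIC)
    im=np.clip(im*1.3,0,255).astype(np.uint8)
    if draw:
      for z,col in((76,(0,255,255)),(102,(0,255,0))):
        for sx in(-35,35):
          for sy in(-7,7):
            p=proj(n,[*(C+sx*ux+sy*uy),z]); q=((p-[x0,y0]+.5)*S).astype(int); cv2.circle(im,tuple(int(v) for v in q),2,col,-1)
    return im
out[:300,:400]=panel("pics/scene0.png","scene",240,212,40,30,10,False)
out[:300,400:]=panel("pics/scene0.png","scene",240,212,40,30,10)
out[300:,:400]=panel("pics/top0.png","top",375,190,40,30,10)
out[300:,400:]=panel("pics/s2.png","scene",240,212,40,30,10)
cv2.imwrite("pics/c3.png",out)
E
```

```text
(no output)
```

View pics/c3.png

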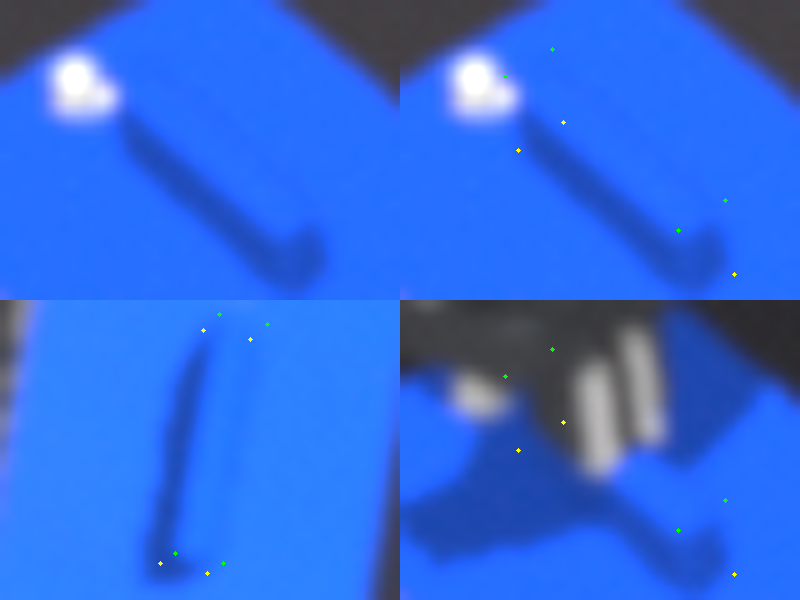

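The expected bar points match the bar in both views. The finger tips, at (597,475) and (650,445) in the lower-right panel, appear just at bar-top height, about 20 mm above what the TCP reading implies. The fingers therefore closed above the bar. I'll open them and go down in small steps, watching the force.

Emit:
drive_tool(
  plan=[
    {"x": 0, "y": 0, "z": 0, "ax": 0, "ay": 0, "az": 0, "hand": 20},
    {"x": 0, "y": 0, "z": 0, "ax": 0, "ay": 0, "az": 0, "hand": 40},
    {"x": 0, "y": 0, "z": 0, "ax": 0, "ay": 0, "az": 0, "hand": 45},
    {"x": 0, "y": 0, "z": 0, "ax": 0, "ay": 0, "az": 0, "hand": 45},
    {"x": 0, "y": 0, "z": 0.06, "ax": 0, "ay": 0, "az": 0, "hand": 45},
    {"x": 0, "y": 0, "z": 0.12, "ax": 0, "ay": 0, "az": 0, "hand": 45},
    {"x": 0, "y": 0, "z": 0.16, "ax": 0, "ay": 0, "az": 0, "hand": 45},
    {"x": 0, "y": 0, "z": 0.16, "ax": 0, "ay": 0, "az": 0, "hand": 45},
  ],
)

```text
clock: 5.45
eef_pos: [517.2, -267.5, 71.9]
tcp_rot: [3.141, -0.001, 2.959]
contact_force: [-0.1, 0.5, 0.4]
opening: 0.529
grasp_force: 0.0
```

```bash
python3 go.py 517 -267 80 169.5; python3 - <<'E'
from h import *
out=np.zeros((450,800,3),np.uint8)
a=save("scene","pics/s4.png"); b=cv2.imread("pics/scene0.png")[:,:,::-1]
f=lambda im,x,y,w,h:cv2.resize(im[y:y+h,x:x+w],(400,450),interpolation=2)
out[:,:400]=f(a,220,190,80,90)
x0,y0=340,0
p=proj("scene",[276.6,559.9,207.2]); print(p)
bb=f(b,x0,y0,80,90).copy(); cv2.circle(bb,(int((p[0]-x0+.5)*5),int((p[1]-y0+.5)*5)),3,(0,255,0),-1)
out[:,400:]=bb
cv2.imwrite("pics/c4.png",out[:,:,::-1])
E
```

```text
shift [ 0.007  0.01  -0.162] turn [ 0.   -0.01  0.01]
5.45 [ 517.2 -267.5   71.9] [ 3.141e+00 -1.000e-03  2.959e+00] [-0.1  0.5  0.4] 0.529 0.0 q6 -1.87
[362.17582155  48.62179784]
```

View pics/c4.png

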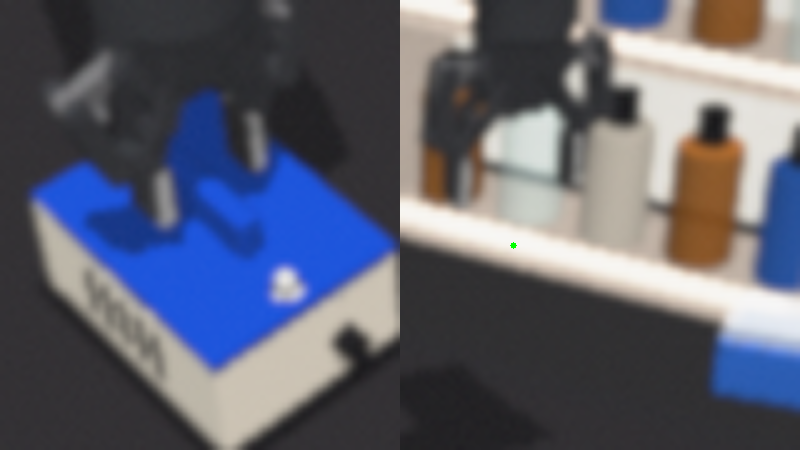

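Now the fingers straddle the bar, with tips at (165,228) and (262,170) just above the plate and no contact force. The same offset shows at the start pose in the right-hand panel. Go 5 mm lower and close.

Emit:
drive_tool(
  plan=[
    {"x": 0, "y": 0, "z": 0.05, "ax": 0, "ay": 0, "az": 0, "hand": 45},
    {"x": 0, "y": 0, "z": 0.1, "ax": 0, "ay": 0, "az": 0, "hand": 35},
    {"x": 0, "y": 0, "z": 0.1, "ax": 0, "ay": 0, "az": 0, "hand": 25},
    {"x": 0, "y": 0, "z": 0.1, "ax": 0, "ay": 0, "az": 0, "hand": 15},
    {"x": 0, "y": 0, "z": 0.1, "ax": 0, "ay": 0, "az": 0, "hand": 4},
    {"x": 0, "y": 0, "z": 0.1, "ax": 0, "ay": 0, "az": 0, "hand": 4},
    {"x": 0, "y": 0, "z": 0.1, "ax": 0, "ay": 0, "az": 0, "hand": 4},
    {"x": 0, "y": 0, "z": 0.1, "ax": 0, "ay": 0, "az": 0, "hand": 4},
  ],
)

```text
clock: 6.3
eef_pos: [517.6, -267.7, 67.5]
tcp_rot: [-3.142, 0.0, 2.959]
contact_force: [-0.5, 1.5, 2.6]
opening: 0.145
grasp_force: 50.6
```

Gripped at about 13 mm opening with 50 N. Lift straight up.

Emit:
drive_tool(
  plan=[
    {"x": 0, "y": 0, "z": -0.1, "ax": 0, "ay": 0, "az": 0, "hand": 4},
    {"x": 0, "y": 0, "z": -0.25, "ax": 0, "ay": 0, "az": 0, "hand": 4},
    {"x": 0, "y": 0, "z": -0.45, "ax": 0, "ay": 0, "az": 0, "hand": 4},
    {"x": 0, "y": 0, "z": -0.7, "ax": 0, "ay": 0, "az": 0, "hand": 4},
    {"x": 0, "y": 0, "z": -1.0, "ax": 0, "ay": 0, "az": 0, "hand": 4},
    {"x": 0, "y": 0, "z": -1.3, "ax": 0, "ay": 0, "az": 0, "hand": 4},
    {"x": 0, "y": 0, "z": -1.5, "ax": 0, "ay": 0, "az": 0, "hand": 4},
    {"x": 0, "y": 0, "z": -1.5, "ax": 0, "ay": 0, "az": 0, "hand": 4},
  ],
)

```text
clock: 7.1
eef_pos: [518.7, -268.3, 144.6]
tcp_rot: [-3.141, 0.003, 2.959]
contact_force: [-0.6, -0.5, -2.1]
opening: 0.145
grasp_force: 50.1
```

```bash
python3 go.py 594 22 142 196.5; python3 - <<'E'
from h import *
a=save("scene","pics/s5.png"); b=save("top","pics/t5.png")
c=np.hstack([cv2.resize(i,(400,400),interpolation=2) for i in(a[120:280,190:350],b[110:270,260:420])]); cv2.imwrite("pics/c5.png",c[:,:,::-1])
E
```

```text
shift [-0.429  5.983  0.047] turn [-0.02  0.03 -4.49]
7.1 [ 518.7 -268.3  144.6] [-3.141e+00  3.000e-03  2.959e+00] [-0.6 -0.5 -2.1] 0.145 50.1 q6 -1.87
```

View pics/c5.png

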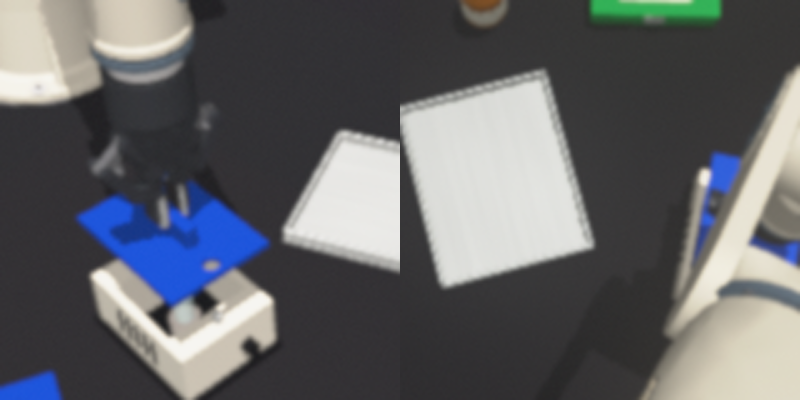

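The cover is held level, clear of the pins. Carry it to the tray while turning it to the tray's heading.

Emit:
drive_tool(
  plan=[
    {"x": 0, "y": 0.15, "z": 0, "ax": 0, "ay": 0, "az": -0.1, "hand": 4},
    {"x": -0.05, "y": 0.45, "z": 0, "ax": 0, "ay": 0, "az": -0.3, "hand": 4},
    {"x": -0.05, "y": 0.85, "z": 0, "ax": 0, "ay": 0, "az": -0.6, "hand": 4},
    {"x": -0.1, "y": 1.3, "z": 0, "ax": 0, "ay": 0, "az": -1.0, "hand": 4},
    {"x": -0.15, "y": 1.8, "z": 0, "ax": 0, "ay": 0, "az": -1.4, "hand": 4},
    {"x": -0.2, "y": 2.3, "z": 0, "ax": 0, "ay": 0, "az": -1.8, "hand": 4},
    {"x": -0.2, "y": 2.8, "z": 0, "ax": 0, "ay": 0, "az": -2.2, "hand": 4},
    {"x": -0.25, "y": 3.3, "z": 0, "ax": 0, "ay": 0, "az": -2.6, "hand": 4},
  ],
)

```text
clock: 8.0
eef_pos: [559.4, -105.4, 141.8]
tcp_rot: [3.141, -0.001, -3.048]
contact_force: [0.6, -0.1, -2.7]
opening: 0.142
grasp_force: 50.1
```

```bash
python3 go.py 594 22 142 196.5
```

```text
shift [-0.926  2.472 -0.004] turn [ 0.01 -0.01 -1.86]
8.0 [ 559.4 -105.4  141.8] [ 3.141e+00 -1.000e-03 -3.048e+00] [ 0.6 -0.1 -2.7] 0.142 50.1 q6 -1.85
```

Emit:
drive_tool(
  plan=[
    {"x": -0.2, "y": 0.5, "z": 0, "ax": 0, "ay": 0, "az": -0.4, "hand": 4},
    {"x": -0.35, "y": 1.0, "z": 0, "ax": 0, "ay": 0, "az": -0.75, "hand": 4},
    {"x": -0.55, "y": 1.5, "z": 0, "ax": 0, "ay": 0, "az": -1.1, "hand": 4},
    {"x": -0.7, "y": 1.9, "z": 0, "ax": 0, "ay": 0, "az": -1.4, "hand": 4},
    {"x": -0.8, "y": 2.15, "z": 0, "ax": 0, "ay": 0, "az": -1.6, "hand": 4},
    {"x": -0.85, "y": 2.3, "z": 0, "ax": 0, "ay": 0, "az": -1.7, "hand": 4},
    {"x": -0.85, "y": 2.3, "z": 0, "ax": 0, "ay": 0, "az": -1.7, "hand": 4},
    {"x": -0.85, "y": 2.3, "z": 0, "ax": 0, "ay": 0, "az": -1.7, "hand": 4},
  ],
)

```text
clock: 8.8
eef_pos: [591.4, 10.3, 142.2]
tcp_rot: [-3.141, -0.001, -2.874]
contact_force: [-0.1, -0.7, -2.3]
opening: 0.15
grasp_force: 50.1
```

```bash
python3 go.py 594 22 50 196.5
```

```text
shift [-0.113  0.213  1.844] turn [-0.   -0.01 -0.19]
8.8 [591.4  10.3 142.2] [-3.141e+00 -1.000e-03 -2.874e+00] [-0.1 -0.7 -2.3] 0.15 50.1 q6 -1.82
```

Emit:
drive_tool(
  plan=[
    {"x": -0.05, "y": 0.1, "z": 0.15, "ax": 0, "ay": 0, "az": -0.1, "hand": 4},
    {"x": -0.11, "y": 0.21, "z": 0.45, "ax": 0, "ay": 0, "az": -0.19, "hand": 4},
    {"x": -0.11, "y": 0.21, "z": 0.85, "ax": 0, "ay": 0, "az": -0.19, "hand": 4},
    {"x": -0.11, "y": 0.21, "z": 1.25, "ax": 0, "ay": 0, "az": -0.19, "hand": 4},
    {"x": -0.11, "y": 0.21, "z": 1.65, "ax": 0, "ay": 0, "az": -0.19, "hand": 4},
    {"x": -0.11, "y": 0.21, "z": 1.9, "ax": 0, "ay": 0, "az": -0.19, "hand": 4},
    {"x": -0.11, "y": 0.21, "z": 2.0, "ax": 0, "ay": 0, "az": -0.19, "hand": 4},
    {"x": -0.11, "y": 0.21, "z": 2.0, "ax": 0, "ay": 0, "az": -0.19, "hand": 4},
  ],
)

```text
clock: 9.6
eef_pos: [593.8, 22.2, 41.5]
tcp_rot: [3.141, -0.001, -2.854]
contact_force: [-0.2, -0.9, -1.9]
opening: 0.146
grasp_force: 50.0
```

```bash
python3 go.py 594 22 1.5 196.5;  python3 - <<'E'
from h import *
a=save("scene","pics/s6.png"); b=save("top","pics/t6.png")
c=np.hstack([cv2.resize(i,(400,400),interpolation=2) for i in(a[120:260,280:420],b[110:250,230:370])]); cv2.imwrite("pics/c6.png",c[:,:,::-1])
E
```

```text
shift [-0.004 -0.005  0.8  ] turn [ 0.   -0.01 -0.  ]
9.6 [593.8  22.2  41.5] [ 3.141e+00 -1.000e-03 -2.854e+00] [-0.2 -0.9 -1.9] 0.146 50.0 q6 -1.82
```

View pics/c6.png

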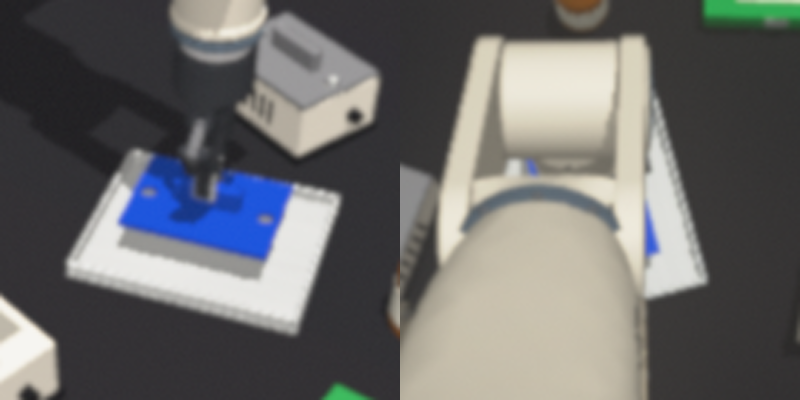

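The scene view shows the cover level and aligned above the tray, well clear of the grey housing. Lower it the rest of the way.

Emit:
drive_tool(
  plan=[
    {"x": 0, "y": 0, "z": 0.2, "ax": 0, "ay": 0, "az": 0, "hand": 4},
    {"x": 0, "y": 0, "z": 0.45, "ax": 0, "ay": 0, "az": 0, "hand": 4},
    {"x": 0, "y": 0, "z": 0.6, "ax": 0, "ay": 0, "az": 0, "hand": 4},
    {"x": 0, "y": 0, "z": 0.66, "ax": 0, "ay": 0, "az": 0, "hand": 4},
    {"x": 0, "y": 0, "z": 0.7, "ax": 0, "ay": 0, "az": 0, "hand": 4},
    {"x": 0, "y": 0, "z": 0.74, "ax": 0, "ay": 0, "az": 0, "hand": 4},
    {"x": 0, "y": 0, "z": 0.76, "ax": 0, "ay": 0, "az": 0, "hand": 4},
    {"x": 0, "y": 0, "z": 0.76, "ax": 0, "ay": 0, "az": 0, "hand": 4},
  ],
)

```text
clock: 10.5
eef_pos: [594.4, 22.2, 4.5]
tcp_rot: [-3.142, 0.0, -2.854]
contact_force: [-0.4, -0.2, -2.6]
opening: 0.148
grasp_force: 50.0
```

Emit:
drive_tool(
  plan=[
    {"x": 0, "y": 0, "z": 0.02, "ax": 0, "ay": 0, "az": 0, "hand": 4},
    {"x": 0, "y": 0, "z": 0.04, "ax": 0, "ay": 0, "az": 0, "hand": 4},
    {"x": 0, "y": 0, "z": 0.04, "ax": 0, "ay": 0, "az": 0, "hand": 4},
  ],
)

```text
clock: 10.8
eef_pos: [594.2, 22.2, 2.4]
tcp_rot: [3.142, -0.0, -2.854]
contact_force: [0.2, -0.5, -2.9]
opening: 0.144
grasp_force: 50.0
```

Emit:
drive_tool(
  plan=[
    {"x": 0, "y": 0, "z": 0.02, "ax": 0, "ay": 0, "az": 0, "hand": 4},
    {"x": 0, "y": 0, "z": 0.04, "ax": 0, "ay": 0, "az": 0, "hand": 4},
    {"x": 0, "y": 0, "z": 0.04, "ax": 0, "ay": 0, "az": 0, "hand": 4},
  ],
)

```text
clock: 11.1
eef_pos: [594.4, 22.2, 1.5]
tcp_rot: [-3.142, 0.0, -2.854]
contact_force: [-4.2, -0.3, 11.1]
opening: 0.141
grasp_force: 51.7
```

The force went from -2.9 to +11 N, so the cover is on the floor. Release and rise.

Emit:
drive_tool(
  plan=[
    {"x": 0, "y": 0, "z": 0, "ax": 0, "ay": 0, "az": 0, "hand": 14},
    {"x": 0, "y": 0, "z": 0, "ax": 0, "ay": 0, "az": 0, "hand": 20},
    {"x": 0, "y": 0, "z": 0, "ax": 0, "ay": 0, "az": 0, "hand": 35},
    {"x": 0, "y": 0, "z": 0, "ax": 0, "ay": 0, "az": 0, "hand": 45},
    {"x": 0, "y": 0, "z": 0, "ax": 0, "ay": 0, "az": 0, "hand": 45},
    {"x": 0, "y": 0, "z": -0.2, "ax": 0, "ay": 0, "az": 0, "hand": 45},
    {"x": 0, "y": 0, "z": -0.5, "ax": 0, "ay": 0, "az": 0, "hand": 45},
    {"x": 0, "y": 0, "z": -0.9, "ax": 0, "ay": 0, "az": 0, "hand": 45},
  ],
)

```text
clock: 11.9
eef_pos: [594.0, 22.2, 46.4]
tcp_rot: [3.141, -0.001, -2.854]
contact_force: [0.4, 0.4, 0.1]
opening: 0.53
grasp_force: 0.0
```

Emit:
drive_tool(
  plan=[
    {"x": 0, "y": 0, "z": -0.5, "ax": 0, "ay": 0, "az": 0, "hand": 45},
    {"x": 0, "y": 0, "z": -1.2, "ax": 0, "ay": 0, "az": 0, "hand": 45},
    {"x": 0, "y": 0, "z": -2.0, "ax": 0, "ay": 0, "az": 0, "hand": 45},
    {"x": 0, "y": 0, "z": -2.5, "ax": 0, "ay": 0, "az": 0, "hand": 45},
    {"x": 0, "y": 0, "z": -2.8, "ax": 0, "ay": 0, "az": 0, "hand": 45},
    {"x": 0, "y": 0, "z": -2.8, "ax": 0, "ay": 0, "az": 0, "hand": 45},
    {"x": 0, "y": 0, "z": -2.8, "ax": 0, "ay": 0, "az": 0, "hand": 45},
    {"x": 0, "y": 0, "z": -2.8, "ax": 0, "ay": 0, "az": 0, "hand": 45},
  ],
)

```text
clock: 12.7
eef_pos: [593.2, 22.2, 183.8]
tcp_rot: [3.141, -0.003, -2.854]
contact_force: [0.7, 0.5, -0.4]
opening: 0.525
grasp_force: 0.0
```

```bash
python3 go.py 594 22 200 196.5;  python3 - <<'E'
from h import *
a=save("scene","pics/s7.png")
m=cv2.inRange(cv2.cvtColor(a,cv2.COLOR_RGB2HSV),(105,120,60),(130,255,255)); m[:, :300]=0; m[:140]=0; m[:,410:]=0
c=max(cv2.findContours(m,0,2)[0],key=cv2.contourArea); R=cv2.minAreaRect(np.array([onplane("scene",p[0],10)[:2] for p in c],np.float32)); print(R)
cv2.imwrite("pics/c7.png",cv2.resize(a[100:260,260:440],(675,600),interpolation=2)[:,:,::-1])
E
```

```text
shift [-0.013 -0.008 -0.325] turn [ 0.01 -0.02 -0.  ]
12.7 [593.2  22.2 183.8] [ 3.141e+00 -3.000e-03 -2.854e+00] [ 0.7  0.5 -0.4] 0.525 0.0 q6 -1.82
((594.9697265625, 18.554611206054688), (146.16116333007812, 110.76782989501953), 16.708433151245117)
```

View pics/c7.png

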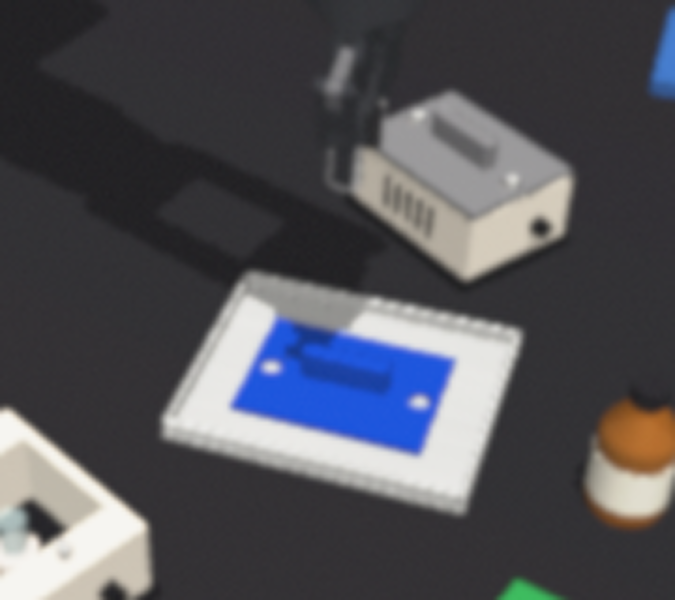

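The cover lies flat and centred in the tray, grip upward, at (345,385) in the crop. It is released, and the grey cover looks untouched. I'm handing it in.

```bash
python3 -c "
from rig import r
print(r.sign_off())"
```

```text
the job is handed in; nothing more can be done
None
```

I lifted the blue cover off its pins and set it down flat, grip upward and released, near the middle of the steel tray. The grey cover was left alone, and the job is handed in; no verdict came back.

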